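# Turn the tray of the tablet packer round

## Task

Stop the tablet packing machine by pressing its mushroom stop button down until it stays down, and only then lift the tablet tray out of its pocket and turn it half round, so that its end with the two wide compartments lies nearest the stop button. Press the tray gently but fully home in its pocket again, past its spring catches, then twist the stop button so that it springs back up. Leave the other things on the table and on the machine where they are.

Things in the scene. Friction and masses are not known exactly. Their poses are not given: they have to be found in the camera images.
- machine: white tablet packing machine, a low box 240 (x) x 360 (y) x 50 mm high, fixed on the table; origin at the centre of its underside, z up, machine +y towards the end with the stop button. Its deck is flat at 50 mm; a grey sealing head stands along its back (machine x 80 to 116 mm, y -170 to 130 mm) up to 82 mm
- pocket (a point): centre of the floor of the rectangular pocket in the machine's deck, axes as the machine's: 92.4 mm in x, 142.4 mm in y, 28 mm deep (floor 22 mm above the table). The tray fits in it either way round with about 1.2 mm of play on each side; home, the tray's underside lies on this floor
- catch (a point): tip of the sprung steel ball catch in the middle of the pocket's +y end; its twin is at the -y end. Coming down, the tray meets both and rests about 11 mm too high; 6 to 12 N straight down on the rib pushes it past them (one end may go first), home on the floor, where they hold it; an upward pull of up to 25 N frees it
- tray_mid (a point): grey open tablet tray, loose, 0.2 to 0.4 kg, 90 mm (tray x) x 140 mm (tray y, over the round beads at the foot of its ends), walls 30 mm high; this point is on its upright centre line, 32 mm above its underside, axes as the tray's. At the start it is home in the pocket with its wide end away from the stop button
- tray_rib (a point): on the tray's upright centre line, 52 mm above its underside, in its grip: an upright rib across the middle, 64 mm long in tray x, 14 mm thick in tray y, its flat top 12 mm above this point; it stands free above the tray's walls from 22 mm below this point upward
- tray_wide (a point): point on the tray's outer face at its tray +y end, the end with two wide compartments (the other end has six small ones); 66 mm from the tray's centre line, 32 mm above the underside
- stop_top (a point): centre of the top of the stop button's cap; moves with it. The cap is a black mushroom head 40 mm across, its side 18 mm high, on a stem 20 mm thick over a grey round foot (54 mm across, 12 mm high, on the deck). Up, its top is 96 mm above the table, its underside 16 mm above the foot. It sits at machine x -60, y 125 mm
- stop (a joint): travel of the stop button in m: 0 up, 0.009 at the bottom stop. About 7 N presses it down; it latches once pushed beyond 0.0075 and then stays at about 0.007 when let go. Turning the cap 45 degrees (0.6 to 1 rad) either way unlatches it: when let go it springs up to 0 and turns back by itself
- vial: bystander: amber bottle 34 mm across, 58 mm high, standing on the machine's deck; origin under its centre
- scale: bystander: white scale, 130 x 170 x 28 mm; origin under its centre
- bowls: bystander: stack of steel bowls, 120 mm across, 58 mm high; origin under its centre
- calculator: bystander: calculator 140 x 90 x 14 mm; origin under its centre
- carton_a: bystander: carton 50 x 90 x 60 mm high; origin under its centre
- carton_b: bystander: carton 45 x 120 x 40 mm high; origin under its centre
- spatula: bystander: spatula 170 mm long lying on the table; origin under its middle
Not all that is in view belongs to the job. What is shaped like the part that bears tray_mid but blue or yellow is not meant.

How it is judged (in metres and radians):
On the way, in this order (a step that is already met when the one before it is completed fails the run):
1. the stop button is latched down and let go (value of joint stop above 0.005 m and contact force between each of the arm, the fingers and stop below 0.5 N), for 0.2 s.
2. the tray is lifted clear of the pocket (z of tray_mid in the frame of pocket above 0.062 m), for 0.1 s.
3. the tray is home again, the other way round (z of tray_mid in the frame of pocket below 0.035 m and horizontal distance between tray_mid and pocket below 0.004 m and y of tray_wide in the frame of pocket above 0.06 m and angle between tray_mid's own z axis and vertical below 0.04 rad), for 0.2 s.
At the end, for the whole second after the job is handed in: the tray lies home in its pocket (within 3 mm of the floor, 4 mm of the centre, level within 0.04 rad), its end with the two wide compartments nearest the stop button, and the stop button is up (within 2 mm) (all of step 3 and value of joint stop below 0.002 m); the robot touches nothing.
It fails at once if the tray is raised out of its seat while the stop button is up (z of tray_mid in the frame of pocket above 0.042 m and value of joint stop below 0.004 m).
It fails at once if the tray is forced into the machine with more than 90 N (contact force between machine and tray above 90 N).
It fails at once if a bystander is moved by more than 30 mm (distance of any of vial, scale, bowls, calculator, carton_a, carton_b, spatula from where it was at the start of the episode above 0.03 m).
It also fails if it takes over 67 s, if anything falls off the work surface, if the arm or the gripper's body presses on something with over 40 N, if the wrist force passes 120 N, or if a joint passes its speed limit or range.

## Robot

A 7-joint arm with a two-finger parallel gripper is mounted at the origin on the work surface. World frame = base frame: x ahead of the robot, y to its left, z up, the work surface at z = 0. Lengths are in mm, angles in rad, forces in N, time in s.
With the tool pointing down it reaches from about 350 to 900 mm from the base axis. Payload 8.1 kg.
Tool frame: the origin (TCP) lies midway between the tips of the shut fingers; the grasp point (between the pads) lies 19 mm behind it; z points along the fingers, y is the direction in which the jaws open and shut (so a half turn about z gives the same grasp; the last joint's range is limited). The gripper opens to 85 mm and grips with 20 to 120 N. Pads are 22 mm wide; open, the fingers measure 114 mm over their backs; the gripper's body (76 mm by 85 mm) begins 54 mm behind the grasp point. The pads swing forward as they close: fully open they stand 13 mm farther back than shut.
Start: joints at [1.175, 0.434, 0.025, 1.573, -0.012, 1.134, -0.075], TCP at [180.372, -598.421, 231.323] pointing down, gripper open.
Joint ranges: [-2.62, 2.62], [-0.44, 2.09], [-1.27, 1.32], [0.08, 2.57], [-1.32, 4.46], [0.12, 2], [-2.74, 2.74]. Speed limits (rad/s): [2.22, 2.22, 3.01, 3.01, 3.14, 3.14, 3.14].

## Interface

Orientations are given as a unit quaternion [w, x, y, z].
In Python, from cell import get_obs, imaging, finish_job gives the robot as it stands.
- The arm moves only by the tool drive_tool, never from a script. Its argument "moves" is text: rows parted by semicolons, each of 7 numbers parted by spaces: the closure, from -1 (fully open) to 1 (shut), then the shift along the tool's x, y, z in cm, then the turn, a rotation vector about the tool's x, y, z in degrees. A call has exactly 10 rows; each row shifts and turns the commanded pose from where the row before left it, along the tool's axes as they then stand; what a row does not reach is not made up. A row lasts 1/8 s, in which the tool goes at most 62.5 mm and 10.7 degrees, less where a joint would pass 70% of its speed; a pose out of reach is approached as far as the arm can. A call is refused whole if a number of a shift passes 6.25 or a number of a turn 10.7, either way. A call with a gripper value outside its range is refused whole. The fingers move at their own pace and stop on an object; the grip force is fixed at half the most. Time passes only in rows, so rows that do not move let the fingers close, or fill a call up. It gives the time, the measured TCP pose, the force and the opening at its end, in the units of the state.
- get_obs(): the state, without advancing time (a new reading comes with each control period).
- imaging.capture(name): name is "side" or "top" or "wrist"; returns the picture (384x512x3 uint8, red, green, blue); there is no depth.
- imaging.calibration(name): a dict with "fx", "fy", "cx", "cy" (pixels), "R" (3x3) and "t" (3): a world point X has camera coordinates R X + t. Camera axes: x right, y down, z forward; pixel columns grow to the right and rows downward; lengths in mm; the calibration is good to about 2 mm. The wrist camera is an equidistant fisheye: a pixel r from the principal point sees the ray r / f radians off the axis. A picture is of the moment at which its call begins: read the wrist's pose just before it. calibration takes no time and is no camera call; for the wrist camera it gives the pose at the moment of the call.
- finish_job(): hands the job in, once; it reports no verdict.
The state is a dict: "clock": time; "joints": joint angles; "qd": joint speeds; "effort": joint torques, N m; "ee_pos": TCP position; "tcp_rot": TCP orientation; "force": force on the tool from outside, world axes, zero at the start; "ft_torque": the same for the moment, N m; "opening": finger opening in mm.
Only numpy, scipy, OpenCV 4.12 (cv2) and the standard library are available. Lean on these libraries where they do the work, as an engineer would, in place of code of your own. Each camera call takes 0.05 s, during which the arm holds its last target.

## Working session

There is one attempt and no reset: what is moved stays moved. The work goes in short steps, Python scripts to look and compute and a tool call to move; the robot and the scene stay as the last step left them, time stands still between calls to the robot, and variables do not carry over. Pictures are saved under pics/ and viewed, and the job is handed in when it is done.

Besides the shell and the picture viewer there is one more tool, called after "Call:" by a JSON object that holds its "method" and its "body". drive_tool: Moves the arm, as the interface text tells. Its arguments: {"type":"object","properties":{"moves":{"type":"string"}},"required":["moves"]}

```bash
ls; mkdir -p pics; python3 - <<'E'
from cell import get_obs, imaging
import cv2
o=get_obs(); print(o)
for n in ("side","top","wrist"):
    print(n, imaging.calibration(n))
    im=imaging.capture(n); cv2.imwrite(f"pics/{n}0.png", im[:,:,::-1])
E
```

```text
pics
{'clock': 0.0, 'joints': array([ 1.17539742,  0.43520381,  0.02495013,  1.57409772, -0.01161007,
        1.13402279, -0.07509423]), 'qd': array([ 5.54841516e-05,  1.22212235e-03, -7.49223827e-04,  1.11409743e-04,
        1.67105433e-03,  2.98713823e-04, -4.58608969e-04]), 'effort': array([-2.59098406e-04, -6.70471215e+01,  1.02494840e+00, -3.16226077e+01,
        1.54932548e-02,  1.24425834e-02, -3.71081239e-05]), 'ee_pos': array([ 180.20782331, -597.91832281,  230.53738223]), 'tcp_rot': array([-7.73370169e-04,  9.89305886e-01,  1.45853466e-01, -1.77043037e-04]), 'force': array([-0.82112808, -0.05387908, -0.4610779 ]), 'ft_torque': array([-0.04874244, -0.00372085, -0.00892946]), 'opening': 85.46045417173251}
side {'fx': 418.8180816743999, 'fy': 418.8180816743999, 'cx': 259.2732137757365, 'cy': 181.54107525981584, 'R': array([[-0.7666158 , -0.64190919, -0.01589999],
       [-0.41019262,  0.50863313, -0.75699033],
       [ 0.49400631, -0.57379869, -0.6532326 ]]), 't': array([ 426.56457242,  280.20493874, 1042.63037136])}
top {'fx': 389.2408791105738, 'fy': 389.2408791105738, 'cx': 257.52258216634516, 'cy': 191.0590010239759, 'R': array([[-0.01318886, -0.99985294,  0.01096112],
       [-0.99568047,  0.01212469, -0.09205109],
       [ 0.09190465, -0.01212782, -0.99569395]]), 't': array([  26.19403287,  542.77510806, 1165.04823913])}
wrist {'fx': 297.3186396354542, 'fy': 297.3186396354542, 'cx': 256.17231894576446, 'cy': 191.73968865600074, 'R': array([[ 0.28865249, -0.9574317 , -0.00206889],
       [-0.9222529 , -0.27862565,  0.26798755],
       [-0.25715622, -0.07544723, -0.96342015]]), 't': array([-623.4088559 ,  -34.08482509,  379.98646939])}
```

View pics/side0.png

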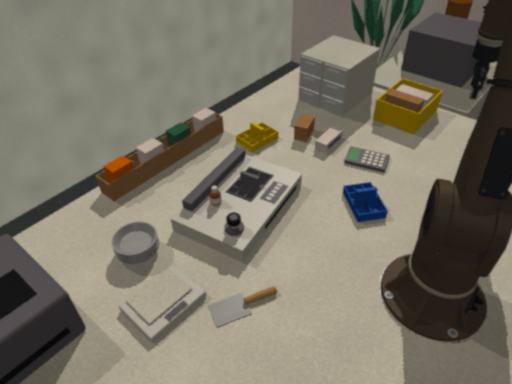

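View pics/top0.png

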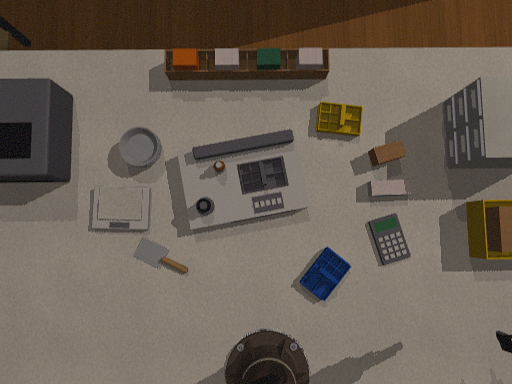

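View pics/wrist0.png

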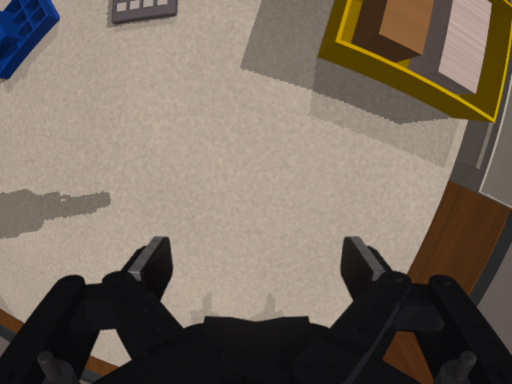

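```bash
cat > h.py <<'E'
import numpy as np, cv2
from cell import get_obs, imaging
from scipy.spatial.transform import Rotation as Rn
def cal(n): return imaging.calibration(n)
def ray(c,u,v,fish=False):
    x=(u-c['cx'])/c['fx']; y=(v-c['cy'])/c['fy']
    if fish:
        r=np.hypot(x,y); s=np.sin(r)/r if r>1e-9 else 1; d=np.array([x*s,y*s,np.cos(r)])
    else: d=np.array([x,y,1.0])
    R=np.array(c['R']); t=np.array(c['t'])
    return -R.T@t, R.T@(d/np.linalg.norm(d))
def onz(c,u,v,z,fish=False):
    o,d=ray(c,u,v,fish); return o+d*(z-o[2])/d[2]
def proj(c,X,fish=False):
    p=np.array(c['R'])@np.array(X,float)+np.array(c['t'])
    if fish:
        th=np.arctan2(np.hypot(p[0],p[1]),p[2]); a=np.hypot(p[0],p[1]); 
        return c['cx']+c['fx']*th*p[0]/a, c['cy']+c['fy']*th*p[1]/a
    return c['cx']+c['fx']*p[0]/p[2], c['cy']+c['fy']*p[1]/p[2]
def pose():
    o=get_obs(); q=o['tcp_rot']; return o['ee_pos'], Rn.from_quat([q[1],q[2],q[3],q[0]])
E
python3 - <<'E'
import cv2
im=cv2.imread('pics/top0.png'); c=im[120:240,165:325]; cv2.imwrite('pics/top0z.png',cv2.resize(c,None,fx=5,fy=5,interpolation=cv2.INTER_CUBIC))
im=cv2.imread('pics/side0.png'); c=im[135:265,165:315]; cv2.imwrite('pics/side0z.png',cv2.resize(c,None,fx=4.6,fy=4.6,interpolation=cv2.INTER_CUBIC))
E
```

```text
(no output)
```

View pics/top0z.png

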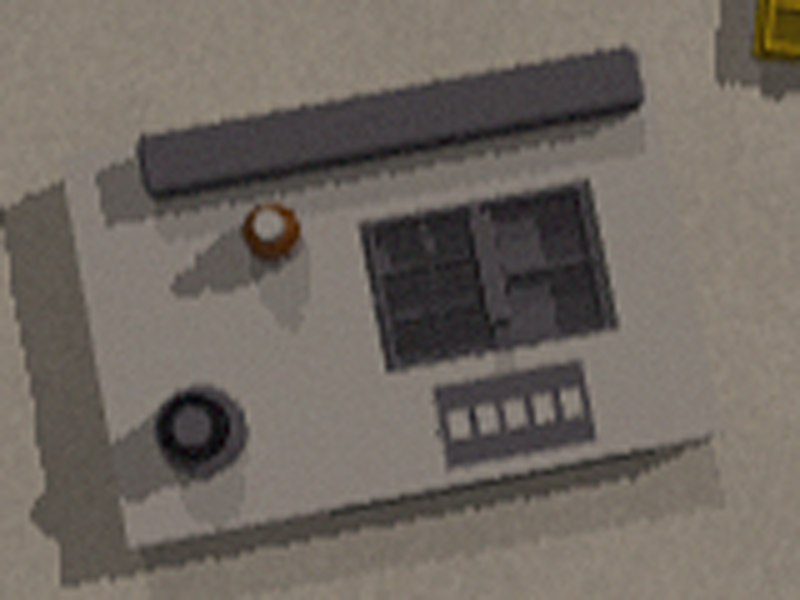

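View pics/side0z.png

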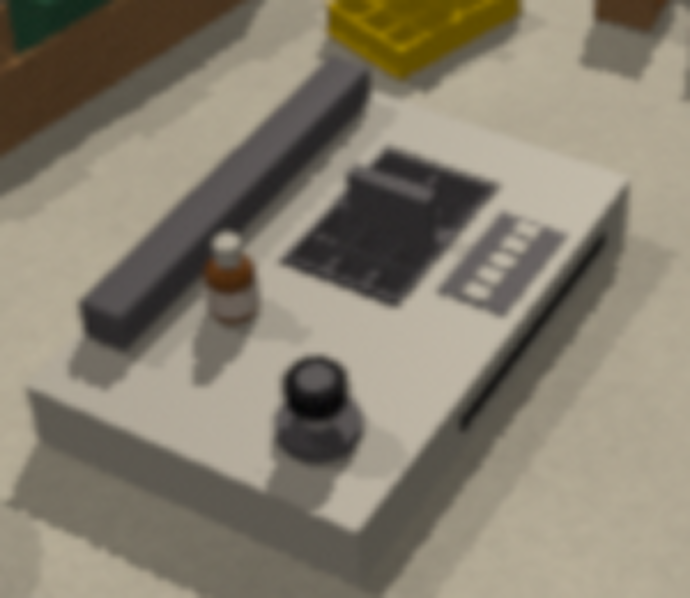

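```bash
python3 - <<'E'
from h import *
c=cal('top')
P=lambda x,y,z: onz(c,165+(x-2)/5,120+(y-2)/5,z)
cor=[P(128,548,50),P(65,180,50),P(710,437,50)]
for p in cor: print('corner',p.round(1))
pk=[P(360,222,50),P(590,180,50),P(618,328,50),P(388,370,50)]
for p in pk: print('pk',p.round(1))
pc=np.mean(pk,0); print('pocket c',pc)
for i in range(4): print(np.linalg.norm(pk[i]-pk[(i+1)%4]))
d=pk[0]-pk[1]; print('yaw from pk +y', np.degrees(np.arctan2(-d[0],d[1])))
d=pk[3]-pk[2]; print(np.degrees(np.arctan2(-d[0],d[1])))
d=cor[0]-cor[2]; print('front edge',np.degrees(np.arctan2(-d[0],d[1])),np.linalg.norm(d))
d=cor[1]-cor[0]; print('end edge',np.degrees(np.arctan2(d[1],d[0])),np.linalg.norm(d))
b=P(194,427,96); print('btn',b); 
v=P(272,225,108); print('vial',v)
s=cal('side'); bs=(165+314/4.6,135+375/4.6); print('side btn',bs,proj(s,b))
for p in pk: print(proj(s,p), ((proj(s,p)[0]-165)*4.6,(proj(s,p)[1]-135)*4.6))
print(((proj(s,b)[0]-165)*4.6,(proj(s,b)[1]-135)*4.6))
E
```

```text
corner [429.8 220.4  50. ]
corner [650.9 258.8  50. ]
corner [ 491.2 -126.3   50. ]
pk [623.3  81.5  50. ]
pk [647.4 -57.5  50. ]
pk [557.3 -72.6  50. ]
pk [533.7  65.5  50. ]
pocket c [590.39922672   4.21650356  50.        ]
141.1077872878008
91.33670299246056
140.13781189739885
91.03591333051246
yaw from pk +y 9.815654073192912
9.692697136547272
front edge 10.03974741258269 352.0178195338064
end edge 9.8689127016194 224.39470106121166
btn [498.35058404 175.47684442  96.        ]
vial [612.65503293 129.39432994 108.        ]
side btn (233.26086956521738, 216.5217391304348) (np.float64(233.35508812462504), np.float64(215.91505875612327))
(np.float64(224.88110189101164), np.float64(190.813252487651)) (np.float64(275.4530686986535), np.float64(256.7409614431946))
(np.float64(248.95650576690497), np.float64(165.4224260996292)) (np.float64(386.19992652776284), np.float64(139.94316005829432))
(np.float64(273.53133729477423), np.float64(174.22768650418496)) (np.float64(499.2441515559614), np.float64(180.4473579192508))
(np.float64(250.66308210826259), np.float64(200.77680323990754)) (np.float64(394.0501776980079), np.float64(302.57329490357466))
(np.float64(314.43340537327515), np.float64(372.209270278167))
```

Call:
{"method": "drive_tool", "body": {"moves": "1 3.3 -4 0 0 0 0; 1 3.3 -4 0 0 0 0; 1 3.3 -4 0 0 0 0; 1 3.3 -4 0 0 0 0; 1 3.3 -4 0 0 0 0; 1 3.3 -4 0 0 0 0; 1 3.3 -4 0 0 0 0; 1 3.3 -4 0 0 0 0; 1 3.3 -4 0 0 0 0; 1 3.3 -4 0 0 0 0"}}

```text
clock: 1.4
ee_pos: [381.2, -118.7, 231.4]
tcp_rot: [0.0, 0.989, 0.146, 0.0]
force: [0.3, -0.8, 0.7]
opening: 0.2
```

Call:
{"method": "drive_tool", "body": {"moves": "1 2.8 -3.5 0 0 0 0; 1 2.8 -3.5 0 0 0 0; 1 2.8 -3.5 0 0 0 0; 1 2.8 -3.5 0 0 0 0; 1 2.8 -3.5 0 0 0 0; 1 2.8 -3.5 2 0 0 0; 1 2.8 -3.5 3 0 0 0; 1 0 0 4 0 0 0; 1 0 0 2.5 0 0 0; 1 0 0 0 0 0 0"}}

```text
clock: 2.65
ee_pos: [496.5, 170.3, 114.5]
tcp_rot: [0.0, 0.989, 0.146, -0.002]
force: [0.3, 0.0, -0.3]
opening: 0.2
```

```bash
python3 - <<'E'
from h import *
p,R=pose(); print(p,R.as_matrix().round(3),get_obs()['joints'].round(2))
for n in ('wrist','side'):
    cv2.imwrite(f'pics/{n}1.png',imaging.capture(n)[:,:,::-1])
c=cal('wrist')
print('btn',proj(c,[498.35,175.5,96],True),'pk',proj(c,[590.4,4.2,86],True),'tcp',proj(c,p,True))
im=cv2.imread('pics/side1.png'); cc=im[135:265,165:315]; cv2.imwrite('pics/side1z.png',cv2.resize(cc,None,fx=4.6,fy=4.6,interpolation=cv2.INTER_CUBIC))
E
```

```text
[496.45529    170.32640661 114.53391914] [[ 0.957  0.289 -0.004]
 [ 0.289 -0.957 -0.001]
 [-0.004  0.    -1.   ]] [-0.06  0.46 -0.49  1.92  0.29  0.84 -1.98]
btn (np.float64(250.27368132186004), np.float64(227.14321970717688)) pk (np.float64(498.68542556545475), np.float64(167.33743623937812)) tcp (np.float64(257.7894655754127), np.float64(245.70067716904654))
```

View pics/wrist1.png

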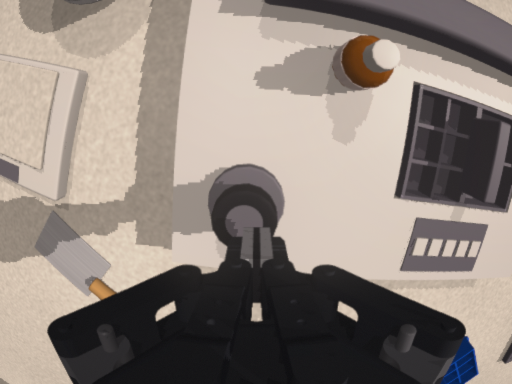

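View pics/side1z.png

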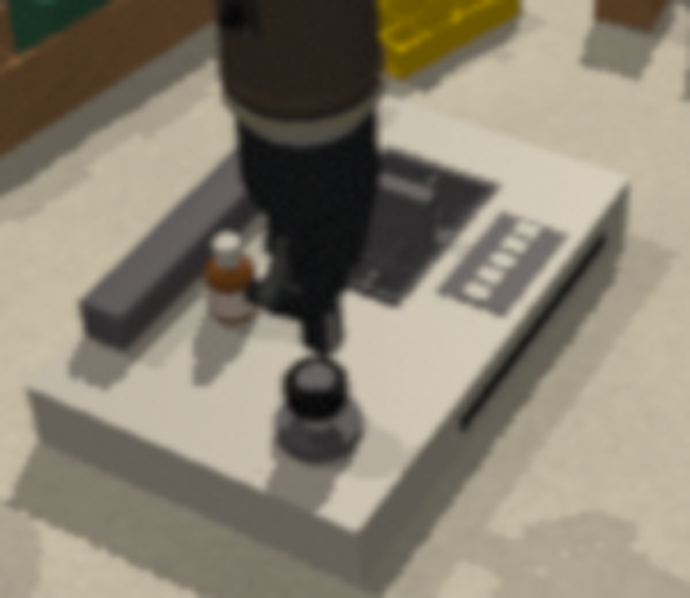

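Call:
{"method": "drive_tool", "body": {"moves": "1 0.22 -0.5 0 0 0 0; 1 0 0 1.2 0 0 0; 1 0 0 0.5 0 0 0; 1 0 0 0.3 0 0 0; 1 0 0 0.3 0 0 0; 1 0 0 0.2 0 0 0; 1 0 0 0.2 0 0 0; 1 0 0 0 0 0 0; 1 0 0 0 0 0 0; 1 0 0 0 0 0 0"}}

```text
clock: 4.0
ee_pos: [498.4, 176.2, 89.3]
tcp_rot: [0.0, 0.989, 0.146, -0.0]
force: [-2.4, -2.3, 3.9]
opening: -0.2
```

Call:
{"method": "drive_tool", "body": {"moves": "1 0 0 0.2 0 0 0; 1 0 0 0.1 0 0 0; 1 0 0 0 0 0 0; 1 0 0 0 0 0 0; 1 0 0 0 0 0 0; 1 0 0 0 0 0 0; 1 0 0 0 0 0 0; 1 0 0 0 0 0 0; 1 0 0 0 0 0 0; 1 0 0 0 0 0 0"}}

```text
clock: 5.25
ee_pos: [498.5, 176.2, 87.0]
tcp_rot: [0.0, 0.989, 0.146, 0.0]
force: [-4.6, -3.2, 13.6]
opening: -0.5
```

Call:
{"method": "drive_tool", "body": {"moves": "1 0 0 0.15 0 0 0; 1 0 0 0 0 0 0; 1 0 0 0 0 0 0; 1 0 0 -0.5 0 0 0; 1 0 0 -1.5 0 0 0; 1 0 0 -3 0 0 0; 0 0 0 -3 0 0 0; -1 0 0 0 0 0 0; -1 0 0 0 0 0 0; -1 0 0 0 0 0 0"}}

```text
clock: 6.5
ee_pos: [498.1, 176.1, 164.0]
tcp_rot: [0.0, 0.989, 0.146, -0.001]
force: [0.3, 0.9, -0.4]
opening: 72.4
```

```bash
python3 - <<'E'
from h import *
p,R=pose(); print(p)
for n in ('wrist','side'):
    cv2.imwrite(f'pics/{n}2.png',imaging.capture(n)[:,:,::-1])
im=cv2.imread('pics/side2.png'); cc=im[135:265,165:315]; cv2.imwrite('pics/side2z.png',cv2.resize(cc,None,fx=4.6,fy=4.6,interpolation=cv2.INTER_CUBIC))
E
```

```text
[498.09316716 176.09817375 164.04402403]
```

View pics/wrist2.png

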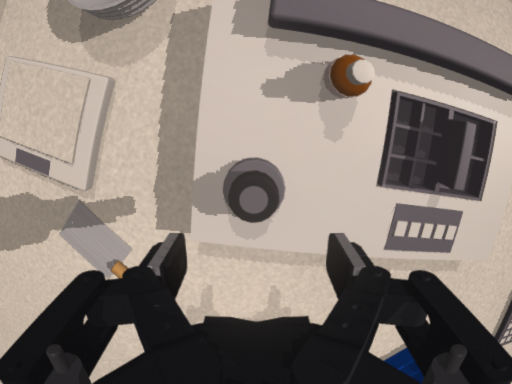

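View pics/side2z.png

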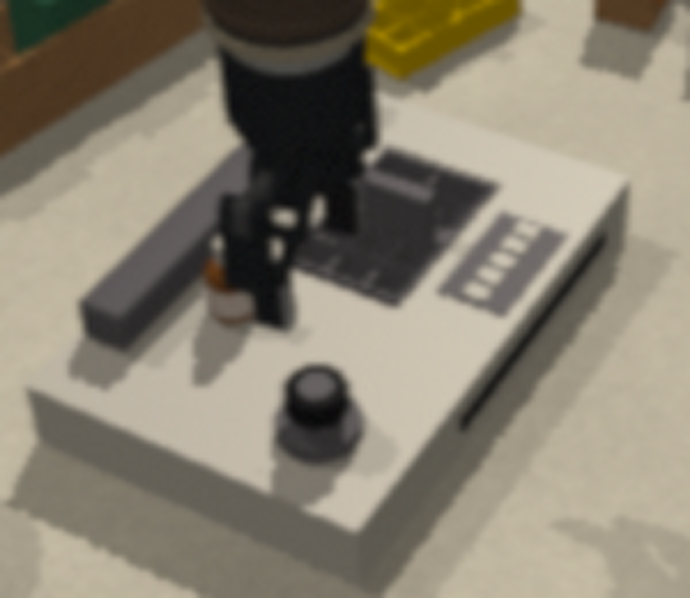

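```bash
python3 - <<'E'
from h import *
s=cal('side')
a0=proj(s,[498.3,175.5,96]);a1=proj(s,[498.3,175.5,89]);print('pred shift',np.array(a1)-a0)
A=cv2.imread('pics/side0.png',0).astype(float);B=cv2.imread('pics/side2.png',0).astype(float)
for nm,I in (('0',A),('2',B)):
    w=I[205:230,222:246]; m=(w<60)
    cols=w[:,10:13].mean(1); print(nm,cols.round(0))
# wrist: ray of cap centre
c=cal('wrist'); 
g=cv2.imread('pics/wrist2.png',0); roi=g[150:235,215:295]
m=(roi<38).astype(np.uint8); n,l,st,ce=cv2.connectedComponentsWithStats(m); i=1+st[1:,4].argmax(); print(st[i],ce[i])
cs,_=cv2.findContours((l==i).astype(np.uint8),0,2); (e)=cv2.fitEllipse(max(cs,key=len)); print(e)
u,v=e[0][0]+215,e[0][1]+150
for z in (89,80): print(onz(c,u,v,z,True))
# pocket corners in wrist
E
python3 - <<'E'
import cv2
im=cv2.imread('pics/wrist2.png'); cv2.imwrite('pics/w2z.png',cv2.resize(im[80:260,370:512],None,fx=3.3,fy=3.3,interpolation=cv2.INTER_CUBIC))
E
```

```text
pred shift [0.14610476 1.82489543]
0 [174. 171. 171. 173. 174. 174. 162. 111.  64.  75.  88.  91.  91.  88.
  75.  44.  24.  15.  10.   9.  16.  44.  66.  60.  48.]
2 [188. 186. 185. 188. 189. 189. 190. 189. 173. 109.  65.  87.  97.  99.
  99.  94.  74.  43.  25.  16.  11.  10.  18.  32.  43.]Traceback (most recent call last):
  File "<stdin>", line 11, in <module>
ValueError: attempt to get argmax of an empty sequence
```

View pics/w2z.png

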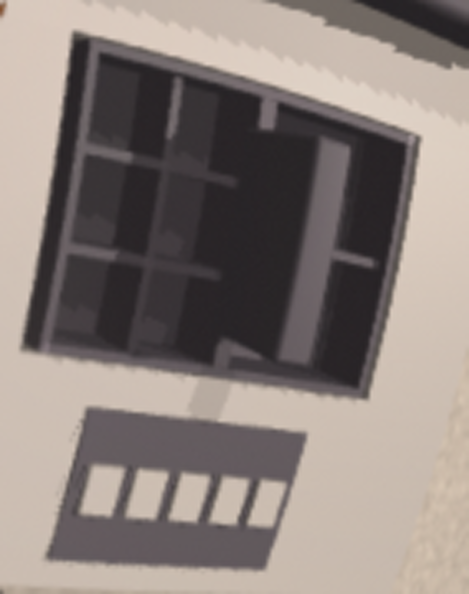

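Call:
{"method": "drive_tool", "body": {"moves": "-1 0.97 4.78 0 0 0 0; -1 0.97 4.78 0 0 0 0; -1 0.97 4.78 0 0 0 0; -1 0.97 4.78 0 0 0 0; -1 0 0 0 0 0 7; -1 0 0 0 0 0 0; -1 0 0 0 0 0 0; -1 0 0 0 0 0 0; -1 0 0 0 0 0 0; -1 0 0 0 0 0 0"}}

```text
clock: 7.85
ee_pos: [590.8, 4.6, 164.9]
tcp_rot: [0.0, 0.996, 0.085, 0.0]
force: [-1.2, -0.5, -0.1]
opening: 85.3
```

```bash
python3 - <<'E'
from h import *
p,R=pose(); print(p,R.as_matrix().round(4),get_obs()['joints'].round(2))
np.savez('w3.npz',**{k:np.array(v) for k,v in cal('wrist').items()})
cv2.imwrite('pics/wrist3.png',imaging.capture('wrist')[:,:,::-1])
c=cal('wrist'); th=np.radians(9.85); ux=np.array([np.cos(th),np.sin(th),0]); uy=np.array([-np.sin(th),np.cos(th),0])
P0=np.array([590.4,4.2,0])
im=cv2.imread('pics/wrist3.png')
for sx in(-1,1):
  for sy in (-1,1):
    print(sx,sy,np.round(proj(c,P0+sx*46.2*ux+sy*71.2*uy+[0,0,50],True),1),np.round(proj(c,P0+sx*32*ux+sy*7*uy+[0,0,86],True),1))
E
```

```text
[590.84300691   4.64750071 164.86186902] [[ 9.854e-01  1.703e-01  1.000e-04]
 [ 1.703e-01 -9.854e-01 -0.000e+00]
 [ 1.000e-04  0.000e+00 -1.000e+00]] [ 0.2   0.48 -0.43  1.71  0.23  1.   -1.71]
-1 -1 [331.  235.4] [266.2 238.4]
-1 1 [183.8 235.5] [249.  238.5]
1 -1 [337.5 139.1] [266.9 160.8]
1 1 [177.3 139.1] [248.4 160.8]
```

View pics/wrist3.png

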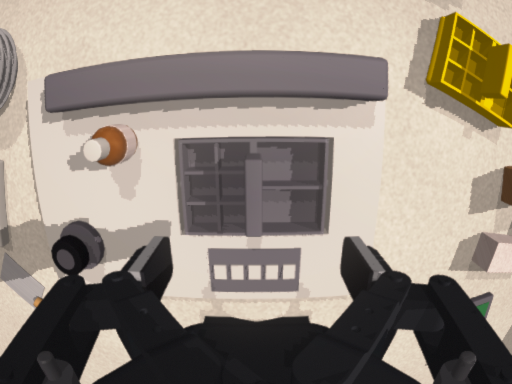

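```bash
python3 - <<'E'
from h import *
im=cv2.imread('pics/wrist3.png'); cv2.imwrite('pics/w3z.png',cv2.resize(im[125:245,165:345],None,fx=4.4,fy=4.4,interpolation=cv2.INTER_CUBIC))
E
```

```text
(no output)
```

View pics/w3z.png

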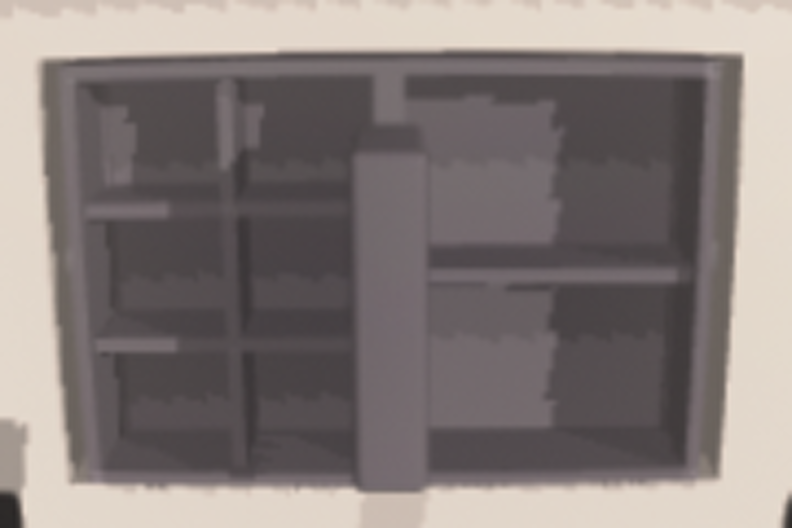

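Call:
{"method": "drive_tool", "body": {"moves": "-1 0 -0.1 3 0 0 0; -1 0 0 3 0 0 0; -1 0 0 3 0 0 0; -1 0 0 1 0 0 0; -1 0 0 0.8 0 0 0; -1 0 0 0 0 0 0; 1 0 0 0 0 0 0; 1 0 0 0 0 0 0; 1 0 0 0 0 0 0; 1 0 0 0 0 0 0"}}

```text
clock: 9.15
ee_pos: [590.9, 6.0, 57.2]
tcp_rot: [-0.0, 0.996, 0.085, 0.0]
force: [-7.0, -5.5, 15.8]
opening: 13.2
```

```bash
python3 - <<'E'
from h import *
o=get_obs(); p,R=pose(); print(p,R.as_matrix().round(4),o['force'],o['opening'],o['ft_torque'])
E
```

```text
[590.87742388   6.00927697  57.21574491] [[ 9.854e-01  1.700e-01  5.000e-04]
 [ 1.700e-01 -9.854e-01  6.000e-04]
 [ 6.000e-04 -5.000e-04 -1.000e+00]] [-6.98202561 -5.51944488 15.78450675] 13.169489029941644 [-1.26611651  1.72116817  0.22511858]
```

Call:
{"method": "drive_tool", "body": {"moves": "1 0 0 -0.4 0 0 0; 1 0 0 -0.4 0 0 0; 1 0 0 -0.5 0 0 0; 1 0 0 -0.7 0 0 0; 1 0 0 -1 0 0 0; 1 0 0 -1.5 0 0 0; 1 0 0 -2 0 0 0; 1 0 0 -3 0 0 0; 1 0 0 0 0 0 0; 1 0 0 0 0 0 0"}}

```text
clock: 10.4
ee_pos: [590.4, 5.0, 151.6]
tcp_rot: [0.0, 0.996, 0.085, -0.0]
force: [-0.2, 1.0, -4.9]
opening: 12.9
```

```bash
python3 - <<'E'
from h import *
o=get_obs(); p,R=pose(); print(p,R.as_matrix().round(4),o['force'],o['opening'],o['ft_torque'])
cv2.imwrite('pics/wrist4.png',imaging.capture('wrist')[:,:,::-1])
cv2.imwrite('pics/side4.png',cv2.resize(imaging.capture('side')[110:260,150:330,::-1],None,fx=4,fy=4,interpolation=cv2.INTER_CUBIC))
E
```

```text
[590.39069183   4.9617247  151.60922417] [[ 9.856e-01  1.693e-01 -2.000e-04]
 [ 1.693e-01 -9.856e-01 -6.000e-04]
 [-3.000e-04  5.000e-04 -1.000e+00]] [-0.18725599  0.99895752 -4.86949585] 12.872019695664214 [-0.01053897  0.01224002  0.0232183 ]
```

View pics/wrist4.png

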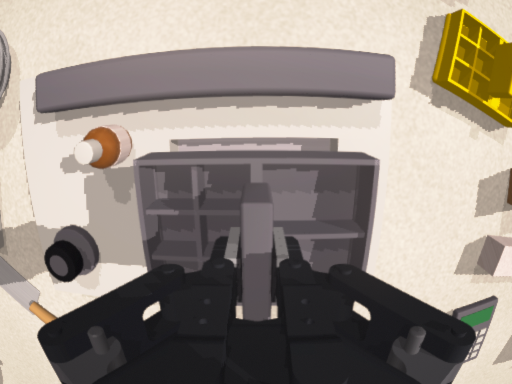

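View pics/side4.png

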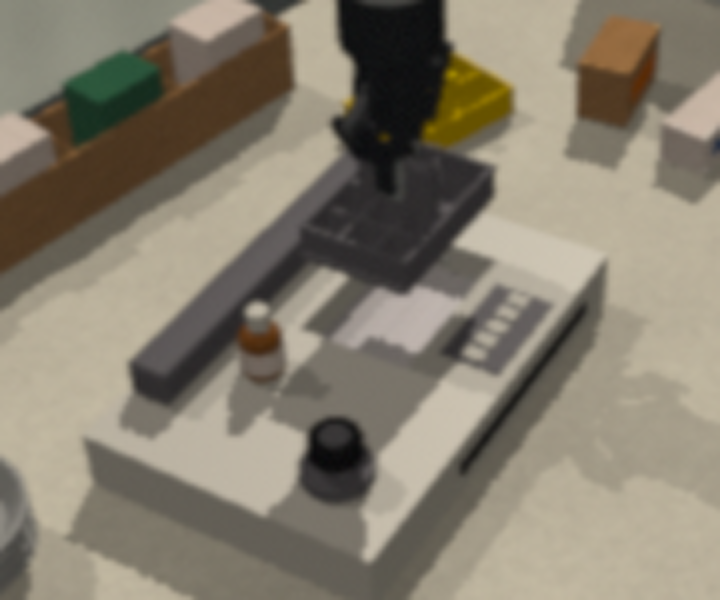

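Call:
{"method": "drive_tool", "body": {"moves": "1 0 0 0 0 0 -5; 1 0 0 0 0 0 -10; 1 0 0 0 0 0 -10; 1 0 0 0 0 0 -10; 1 0 0 0 0 0 -10; 1 0 0 0 0 0 -10; 1 0 0 0 0 0 -10; 1 0 0 0 0 0 -10; 1 0 0 0 0 0 -10; 1 0 0 0 0 0 -10"}}

```text
clock: 11.75
ee_pos: [590.2, 5.1, 150.7]
tcp_rot: [-0.001, 0.608, 0.794, -0.001]
force: [0.6, 0.8, -4.1]
opening: 13.1
```

Call:
{"method": "drive_tool", "body": {"moves": "1 0 0 0 0 0 -10; 1 0 0 0 0 0 -10; 1 0 0 0 0 0 -10; 1 0 0 0 0 0 -10; 1 0 0 0 0 0 -10; 1 0 0 0 0 0 -10; 1 0 0 0 0 0 -10; 1 0 0 0 0 0 -10; 1 0 0 0 0 0 -5; 1 0 0 0 0 0 0"}}

```text
clock: 13.0
ee_pos: [590.3, 5.1, 150.7]
tcp_rot: [-0.001, -0.085, 0.996, 0.0]
force: [0.2, -1.0, -5.1]
opening: 12.9
```

```bash
python3 - <<'E'
from h import *
o=get_obs(); p,R=pose(); print(p,R.as_matrix().round(4),o['force'],o['opening'],o['joints'].round(2))
cv2.imwrite('pics/wrist5.png',imaging.capture('wrist')[:,:,::-1])
cv2.imwrite('pics/side5.png',cv2.resize(imaging.capture('side')[110:260,150:330,::-1],None,fx=4,fy=4,interpolation=cv2.INTER_CUBIC))
E
```

```text
[590.2864615    5.11945194 150.71035277] [[-9.856e-01 -1.688e-01 -1.700e-03]
 [-1.688e-01  9.856e-01  3.000e-04]
 [ 1.600e-03  6.000e-04 -1.000e+00]] [ 0.17525808 -0.97980023 -5.09635311] 12.946141109995835 [ 0.62  0.76 -1.17  1.69  0.74  1.21  1.  ]
```

View pics/wrist5.png

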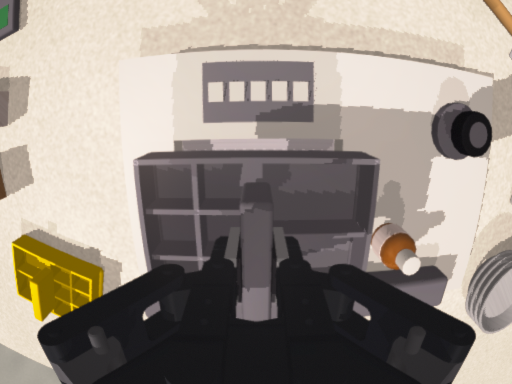

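View pics/side5.png

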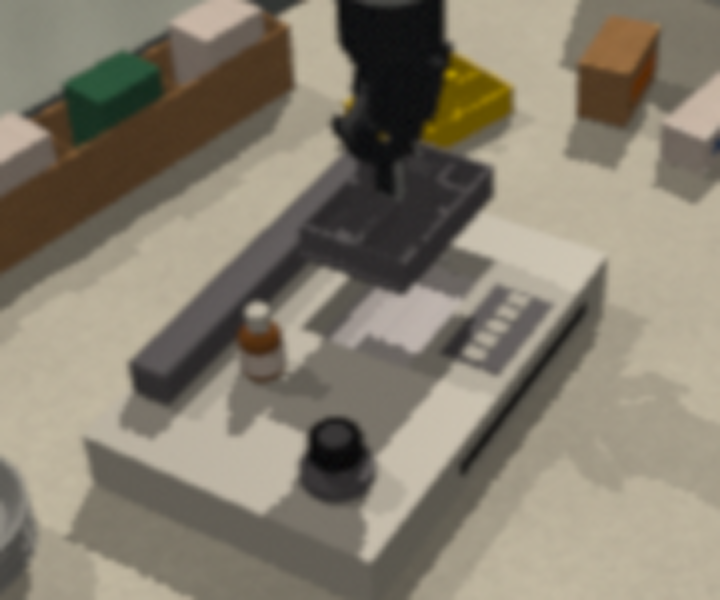

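```bash
python3 - <<'E'
import cv2,numpy as np
out=[]
for n in (4,5):
    im=cv2.imread(f'pics/wrist{n}.png'); out.append(cv2.resize(im[128:172,120:400],None,fx=2.8,fy=6,interpolation=cv2.INTER_CUBIC))
    g=cv2.cvtColor(im,cv2.COLOR_BGR2GRAY).astype(int)
    for r in (143,145,147): print(n,r,'L',g[r,165:182],'R',g[r,330:348])
    for c in (200,230,260,290,320): print(n,'col',c,g[132:156,c])
cv2.imwrite('pics/w45.png',np.vstack(out))
E
```

```text
4 143 L [232 232 232 230 212 185 179 173 160 128 120 116 120 129 129 129 130] R [122 113 112 112 111 111 114 143 214 233 235 235 235 235 235 235 235 235]
4 145 L [232 232 232 230 213 185 182 181 181 181 179 174 154 154 154 154 160] R [119 112 112 111 111 111 113 138 214 233 235 235 235 235 235 235 235 235]
4 147 L [232 232 232 231 220 186 181 181 181 181 181 181 183 195 191 191 191] R [119 112 111 112 111 111 112 138 227 234 234 235 235 235 235 235 235 235]
4 col 200 [232 232 232 232 232 230 198 143 136 135 132 130 137 177 189 190 189 189
 184 108  92  92  92  91]
4 col 230 [233 232 232 233 231 211 146 137 138 134 131 132 150 184 191 191 190 181
 146 100  92  92  91  91]
4 col 260 [233 233 233 233 228 187 140 137 136 133 131 132 136 161 191 194 193 180
 140 100  92  92  92  92]
4 col 290 [234 234 234 234 230 179 141 136 134 133 141 176 189 192 194 195 194 187
 153 102  92  92  92  91]
4 col 320 [235 235 235 235 234 218 146 134 133 131 132 132 132 132 133 135 134 133
 123 100  92  91  90  90]
5 143 L [237 237 236 236 236 237 236 235 217 147 119 117 117 117 116 117 119] R [126 128 141 
[... 213 characters left out ...]
]
5 147 L [237 237 236 236 236 236 236 235 219 159 120 116 116 116 115 116 121] R [148 149 150 151 128 110 107 107 107 107 107 110 133 161 170 170 171 170]
5 col 200 [218 219 219 219 219 219 216 187 145 132 129 128 130 131 130 130 130 127
 108  80  75  75  74  74]
5 col 230 [216 216 216 216 216 215 212 192 188 187 186 187 190 189 187 188 186 166
 115  77  71  71  70  70]
5 col 260 [145 145 144 145 145 148 164 186 189 188 187 189 190 188 188 187 185 161
 109  73  68  68  68  68]
5 col 290 [144 144 144 144 144 143 138 131 130 128 127 128 128 128 127 128 126 117
  91  69  66  65  65  66]
5 col 320 [144 143 145 144 144 144 141 132 128 128 127 126 127 128 127 127 126 124
  97  71  66  65  65  64]
```

View pics/w45.png

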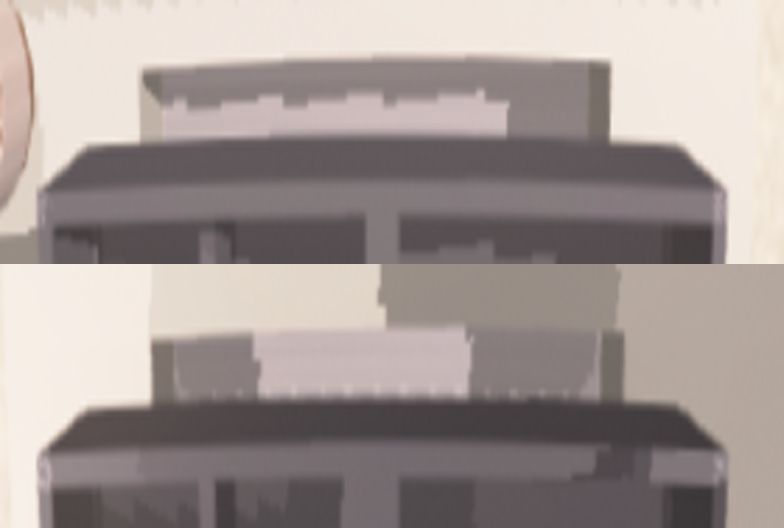

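```bash
python3 - <<'E'
from h import *
c=cal('wrist'); p,R=pose(); M=R.as_matrix()
f=lambda x,y,z: np.round(proj(c,p+M@np.array([x,y,z]),True),1)
print('rim',f(45,0,5.2),'foot',f(45,0,35.2),'pocket',f(46.2-.75,1.95,150.7-50),'ribtop end',f(32,0,-28.8), f(32,7,-28.8), f(32,-7,-28.8))
print('rim corner',f(45,66,5.2),f(45,-66,5.2))
im=cv2.imread('pics/wrist5.png'); print(im[150:200,257].mean(1).round(0))
E
```

```text
rim [254.5 154.4] foot [254.8 147.2] pocket [257.4 136.9] ribtop end [254.2 198.8] [271.5 198.8] [236.8 198.8]
rim corner [378.2 156.5] [131.3 156.6]
[116.  75.  69.  69.  70.  69.  71.  90. 107. 112. 112. 111. 111. 112.
 112. 111. 111. 111. 111. 111. 111. 111. 111. 110. 110. 110. 110. 108.
  90.  78.  77.  76.  67.  63.  62.  63.  63.  63.  63.  62.  62.  63.
  62.  63.  62.  62.  61.  61.  61.  61.]
```

Call:
{"method": "drive_tool", "body": {"moves": "1 -0.04 0.19 1 0 0 -0.4; 1 0 0 2 0 0 0; 1 0 0 2 0 0 0; 1 0 0 0.9 0 0 0; 1 0 0 0.3 0 0 0; 1 0 0 0 0 0 0; 1 0 0 0 0 0 0; 1 0 0 0 0 0 0; 1 0 0 0 0 0 0; 1 0 0 0 0 0 0"}}

```text
clock: 14.35
ee_pos: [590.8, 7.4, 89.9]
tcp_rot: [0.0, -0.089, 0.996, -0.0]
force: [0.1, 1.1, -4.4]
opening: 13.2
```

```bash
python3 - <<'E'
from h import *
o=get_obs(); p,R=pose(); print(p,R.as_matrix().round(4),o['force'],o['opening'])
im=imaging.capture('wrist')[:,:,::-1]
cv2.imwrite('pics/wrist6.png',im)
cv2.imwrite('pics/w6z.png',cv2.resize(im[110:250,110:400],None,fx=2.7,fy=4,interpolation=cv2.INTER_CUBIC))
E
```

```text
[590.82561394   7.36150867  89.91041763] [[-9.843e-01 -1.765e-01  2.000e-04]
 [-1.765e-01  9.843e-01 -1.000e-04]
 [-2.000e-04 -1.000e-04 -1.000e+00]] [ 0.07591958  1.12218751 -4.38471491] 13.189208500370723
```

View pics/w6z.png

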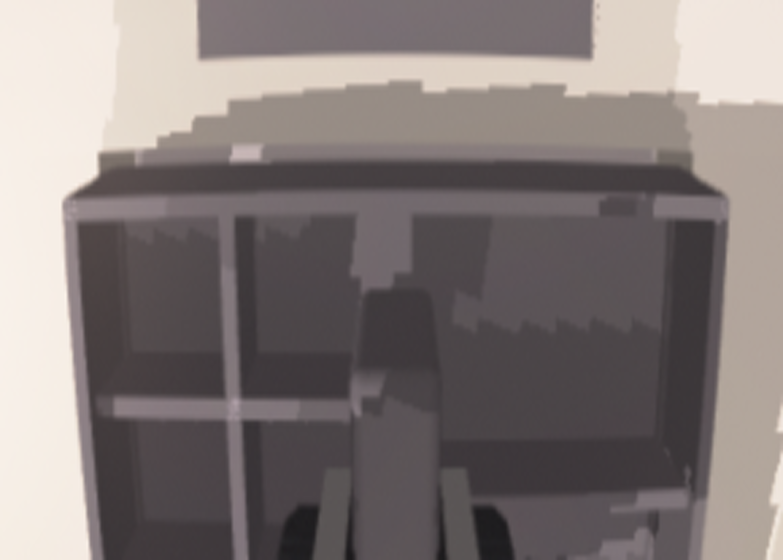

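Call:
{"method": "drive_tool", "body": {"moves": "1 0 0 0.3 0 0 0; 1 0 0 0.2 0 0 0; 1 0 0 0.2 0 0 0; 1 0 0 0.2 0 0 0; 1 0 0 0.2 0 0 0; 1 0 0 0.2 0 0 0; 1 0 0 0 0 0 0; 1 0 0 0 0 0 0; 1 0 0 0 0 0 0; 1 0 0 0 0 0 0"}}

```text
clock: 15.65
ee_pos: [590.8, 7.4, 76.9]
tcp_rot: [0.0, -0.089, 0.996, -0.0]
force: [-0.3, -0.7, -4.6]
opening: 13.0
```

Call:
{"method": "drive_tool", "body": {"moves": "1 0 0 0.2 0 0 0; 1 0 0 0.2 0 0 0; 1 0 0 0.2 0 0 0; 1 0 0 0.1 0 0 0; 1 0 0 0.1 0 0 0; 1 0 0 0.1 0 0 0; 1 0 0 0.1 0 0 0; 1 0 0 0 0 0 0; 1 0 0 0 0 0 0; 1 0 0 0 0 0 0"}}

```text
clock: 16.9
ee_pos: [591.1, 8.2, 68.1]
tcp_rot: [0.001, -0.089, 0.996, 0.0]
force: [-3.4, -0.4, 7.9]
opening: 12.9
```

Call:
{"method": "drive_tool", "body": {"moves": "1 0 0 0.1 0 0 0; 1 0 0 0.1 0 0 0; 1 0 0 0.1 0 0 0; 1 0 0 0.1 0 0 0; 1 0 0 0 0 0 0; 1 0 0 0 0 0 0; 1 0 0 0 0 0 0; 1 0 0 0 0 0 0; 1 0 0 0 0 0 0; 1 0 0 0 0 0 0"}}

```text
clock: 18.15
ee_pos: [590.8, 7.3, 62.7]
tcp_rot: [-0.0, -0.089, 0.996, -0.0]
force: [2.8, -0.4, -5.4]
opening: 12.8
```

Call:
{"method": "drive_tool", "body": {"moves": "1 0 0 0.2 0 0 0; 1 0 0 0.2 0 0 0; 1 0 0 0.1 0 0 0; 1 0 0 0.1 0 0 0; 1 0 0 0.1 0 0 0; 1 0 0 0 0 0 0; 1 0 0 0 0 0 0; 1 0 0 0 0 0 0; 1 0 0 0 0 0 0; 1 0 0 0 0 0 0"}}

```text
clock: 19.4
ee_pos: [590.1, 7.1, 57.2]
tcp_rot: [-0.0, -0.089, 0.996, -0.001]
force: [-8.9, -4.6, 14.7]
opening: 13.5
```

Call:
{"method": "drive_tool", "body": {"moves": "1 0 0 0.1 0 0 0; 1 0 0 0 0 0 0; -1 0 0 0 0 0 0; -1 0 0 0 0 0 0; -1 0 0 0 0 0 0; -1 0 0 0 0 0 0; -1 0 0 -2 0 0 0; -1 0 0 -4 0 0 0; -1 0 0 -5 0 0 0; -1 0 0 0 0 0 0"}}

```text
clock: 20.65
ee_pos: [592.9, 9.1, 170.1]
tcp_rot: [0.004, -0.089, 0.996, 0.0]
force: [-0.8, 0.9, -1.1]
opening: 85.5
```

```bash
python3 - <<'E'
from h import *
o=get_obs(); p,R=pose(); print(p,R.as_matrix().round(4),o['force'],o['opening'],o['joints'].round(2))
im=imaging.capture('wrist')[:,:,::-1]
cv2.imwrite('pics/wrist7.png',im)
s=imaging.capture('side')[:,:,::-1]; cv2.imwrite('pics/side7.png',s)
cv2.imwrite('pics/side7z.png',cv2.resize(s[135:265,165:315],None,fx=4.6,fy=4.6,interpolation=cv2.INTER_CUBIC))
c=cal('wrist')
th=np.radians(9.85); ux=np.array([np.cos(th),np.sin(th),0]); uy=np.array([-np.sin(th),np.cos(th),0]); P0=np.array([590.75,7.1,0])
for sx in(-1,1):
  for sy in (-1,1):
    print(sx,sy,np.round(proj(c,P0+sx*46.2*ux+sy*71.2*uy+[0,0,50],True),1),np.round(proj(c,P0+sx*32*ux+sy*7*uy+[0,0,86],True),1))
E
```

```text
[592.85401334   9.07772509 170.11879496] [[-9.842e-01 -1.770e-01  7.200e-03]
 [-1.770e-01  9.842e-01  1.400e-03]
 [-7.300e-03  1.000e-04 -1.000e+00]] [-0.82606044  0.92440803 -1.09640513] 85.52914865073124 [ 0.62  0.73 -1.18  1.67  0.72  1.23  1.02]
-1 -1 [175.3 134.9] [245.8 156.3]
-1 1 [335.2 135.8] [264.2 156.4]
1 -1 [181.2 231.4] [246.1 234.2]
1 1 [328.4 232.2] [263.2 234.3]
```

View pics/wrist7.png

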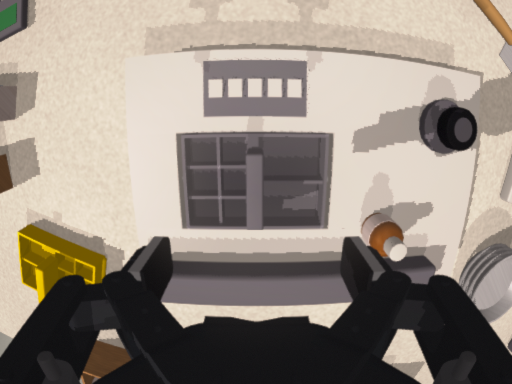

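View pics/side7z.png

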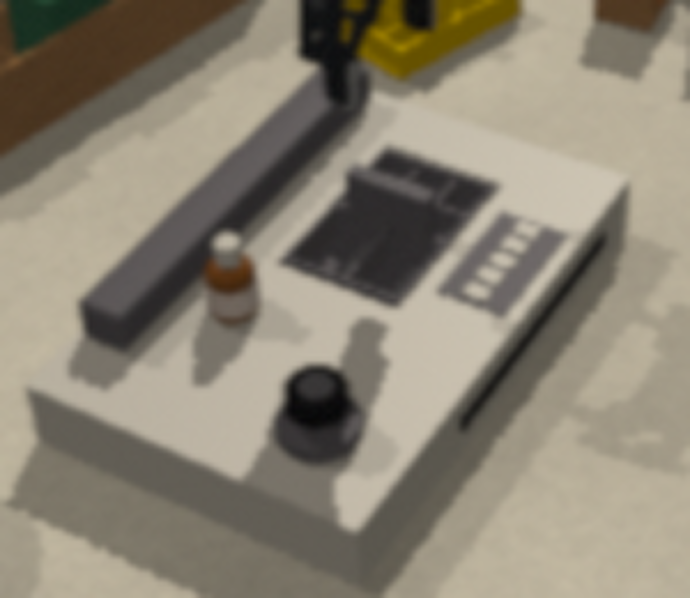

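Call:
{"method": "drive_tool", "body": {"moves": "-1 1.57 4.57 0 0 0 0; -1 1.57 4.57 0 0 0 0; -1 1.57 4.57 0 0 0 0; -1 1.57 4.57 0 0 0 0; -1 0 0 2 0 0 0; -1 0 0 0 0 0 0; -1 0 0 0 0 0 0; -1 0 0 0 0 0 0; -1 0 0 0 0 0 0; -1 0 0 0 0 0 0"}}

```text
clock: 22.0
ee_pos: [496.8, 176.0, 145.0]
tcp_rot: [0.0, -0.088, 0.996, -0.0]
force: [-0.9, -0.4, -0.2]
opening: 85.2
```

```bash
python3 - <<'E'
from h import *
o=get_obs(); p,R=pose(); print(p,R.as_matrix().round(4),o['opening'],o['joints'].round(2))
im=imaging.capture('wrist')[:,:,::-1]
cv2.imwrite('pics/wrist8.png',im)
c=cal('wrist')
for B in ([498.35,175.5,89],[498.7,178.4,89]): print(np.round(proj(c,B,True),1))
print('foot',np.round(proj(c,[498.7,178.4,62],True),1))
cv2.imwrite('pics/w8z.png',cv2.resize(im[150:290,180:340],None,fx=4,fy=4,interpolation=cv2.INTER_CUBIC))
E
```

```text
[496.84516124 176.02475406 144.95846513] [[-9.844e-01 -1.761e-01  2.000e-04]
 [-1.761e-01  9.844e-01  0.000e+00]
 [-2.000e-04 -0.000e+00 -1.000e+00]] 85.23982172572721 [ 0.35  0.66 -1.17  1.86  0.68  1.1   0.67]
[253.8 209. ]
[257.7 210.2]
foot [257.5 199. ]
```

View pics/wrist8.png

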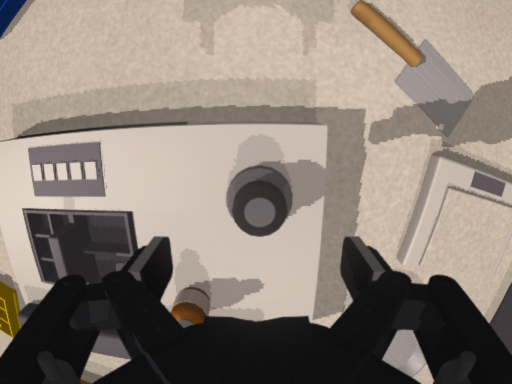

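View pics/w8z.png

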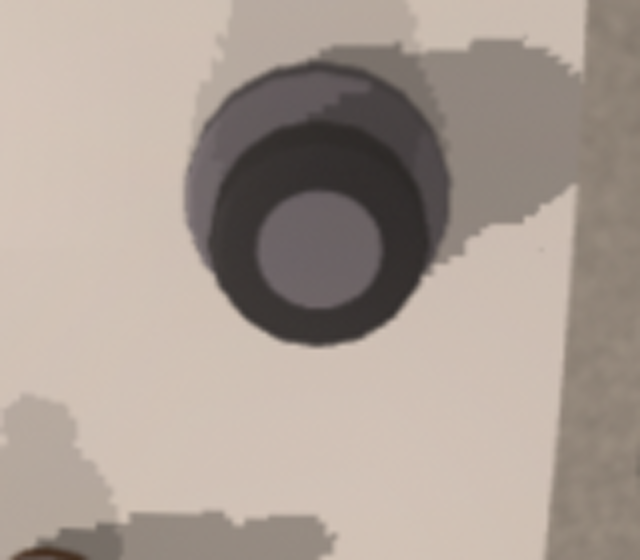

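Call:
{"method": "drive_tool", "body": {"moves": "-1 -0.22 0.2 2 0 0 0; -1 0 0 3 0 0 0; -1 0 0 2 0 0 0; -1 0 0 1.2 0 0 0; -1 0 0 0 0 0 0; -1 0 0 0 0 0 0; 1 0 0 0 0 0 0; 1 0 0 0 0 0 0; 1 0 0 0 0 0 0; 1 0 0 0 0 0 0"}}

```text
clock: 23.3
ee_pos: [498.6, 178.7, 63.2]
tcp_rot: [0.0, -0.089, 0.996, -0.0]
force: [-0.7, -0.7, 5.2]
opening: 38.4
```

```bash
python3 - <<'E'
from h import *
o=get_obs(); p,R=pose(); print(p,o['opening'],o['force'],o['ft_torque'])
im=imaging.capture('wrist')[:,:,::-1]
cv2.imwrite('pics/wrist9.png',im)
s=imaging.capture('side')[:,:,::-1]
cv2.imwrite('pics/side9z.png',cv2.resize(s[135:265,165:315],None,fx=4.6,fy=4.6,interpolation=cv2.INTER_CUBIC))
E
```

```text
[498.64333617 178.66852939  63.21562071] 38.42443256071515 [-0.70435093 -0.67229974  5.16508142] [-0.21448092  0.22684027 -0.06001761]
```

View pics/wrist9.png

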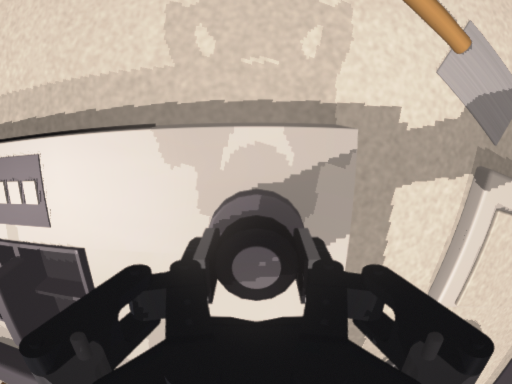

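View pics/side9z.png

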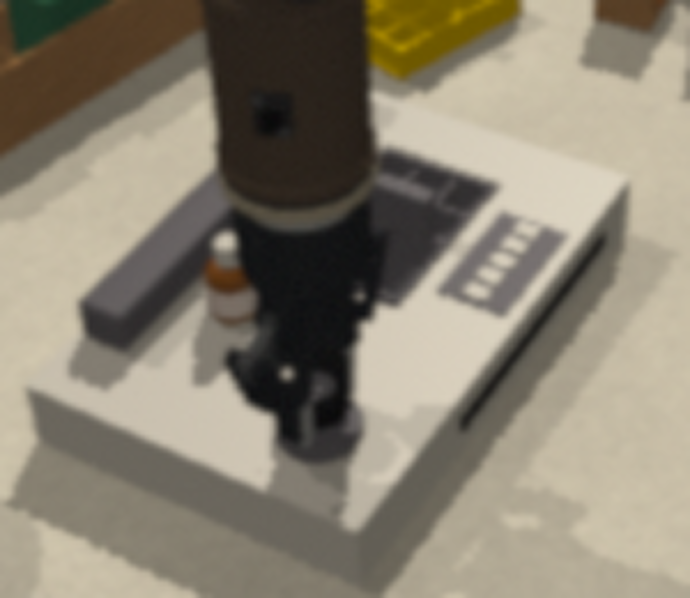

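Call:
{"method": "drive_tool", "body": {"moves": "1 0 0 0 0 0 7; 1 0 0 0 0 0 9; 1 0 0 0 0 0 9; 1 0 0 0 0 0 9; 1 0 0 0 0 0 9; 1 0 0 0 0 0 5; 1 0 0 0 0 0 0; 1 0 0 0 0 0 0; 1 0 0 0 0 0 0; 1 0 0 0 0 0 0"}}

```text
clock: 24.65
ee_pos: [498.6, 178.7, 63.2]
tcp_rot: [0.0, 0.324, 0.946, 0.0]
force: [-0.6, -0.9, 5.3]
opening: 38.2
```

```bash
python3 - <<'E'
from h import *
o=get_obs(); p,R=pose(); print(p,R.as_matrix().round(3),o['opening'],o['force'],o['ft_torque'])
im=imaging.capture('wrist')[:,:,::-1]
cv2.imwrite('pics/wrist10.png',im)
E
```

```text
[498.64047452 178.71060733  63.16373901] [[-0.79   0.613  0.001]
 [ 0.613  0.79  -0.   ]
 [-0.     0.    -1.   ]] 38.15985976866273 [-0.57899273 -0.87736742  5.26137482] [-0.216496    0.2118312  -0.01091786]
```

View pics/wrist10.png

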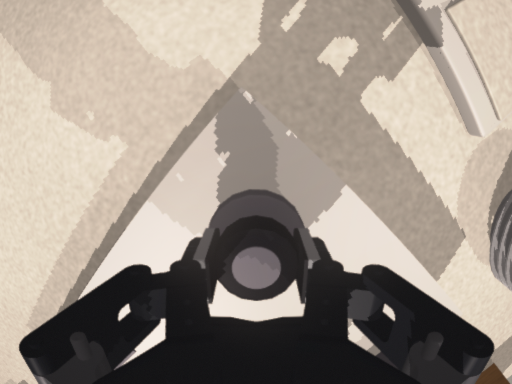

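Turned 48°. Now I open, lift away and look.

Call:
{"method": "drive_tool", "body": {"moves": "-1 0 0 0 0 0 0; -1 0 0 0 0 0 0; -1 0 0 0 0 0 0; -1 0 0 0 0 0 0; -1 0 0 -2 0 0 0; -1 0 0 -4 0 0 0; -1 0 0 -5 0 0 0; -1 0 0 0 0 0 0; -1 0 0 0 0 0 0; -1 0 0 0 0 0 0"}}

```text
clock: 25.95
ee_pos: [497.9, 178.1, 172.1]
tcp_rot: [-0.001, 0.324, 0.946, -0.001]
force: [-0.4, -0.1, -0.6]
opening: 85.5
```

```bash
python3 - <<'E'
from h import *
o=get_obs(); p,R=pose(); print(p,o['opening'],o['force'])
im=imaging.capture('wrist')[:,:,::-1]
cv2.imwrite('pics/wrist11.png',im)
s=imaging.capture('side')[:,:,::-1]; cv2.imwrite('pics/side11.png',s)
cv2.imwrite('pics/side11z.png',cv2.resize(s[135:265,165:315],None,fx=4.6,fy=4.6,interpolation=cv2.INTER_CUBIC))
for n in (0,2,11):
    I=cv2.imread(f'pics/side{n}.png',0); print(n,I[205:230,232:235].mean(1).round(0))
E
```

```text
[497.91783482 178.10085434 172.0786099 ] 85.48623185404476 [-0.44591443 -0.13710283 -0.61151902]
0 [174. 171. 171. 173. 174. 174. 162. 111.  64.  75.  88.  91.  91.  88.
  75.  44.  24.  15.  10.   9.  16.  44.  66.  60.  48.]
2 [188. 186. 185. 188. 189. 189. 190. 189. 173. 109.  65.  87.  97.  99.
  99.  94.  74.  43.  25.  16.  11.  10.  18.  32.  43.]
11 [189. 186. 186. 189. 190. 190. 176. 122.  71.  82.  96.  99.  99.  97.
  82.  50.  27.  18.  12.  10.  19.  47.  73.  66.  52.]
```

View pics/wrist11.png

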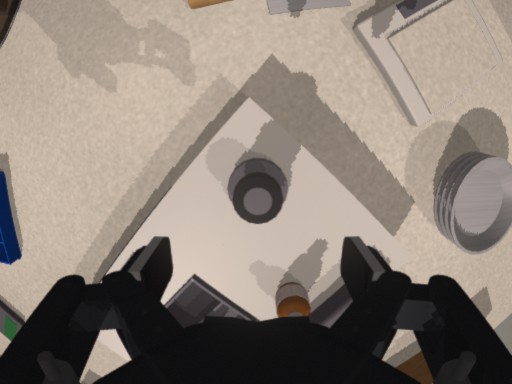

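View pics/side11z.png

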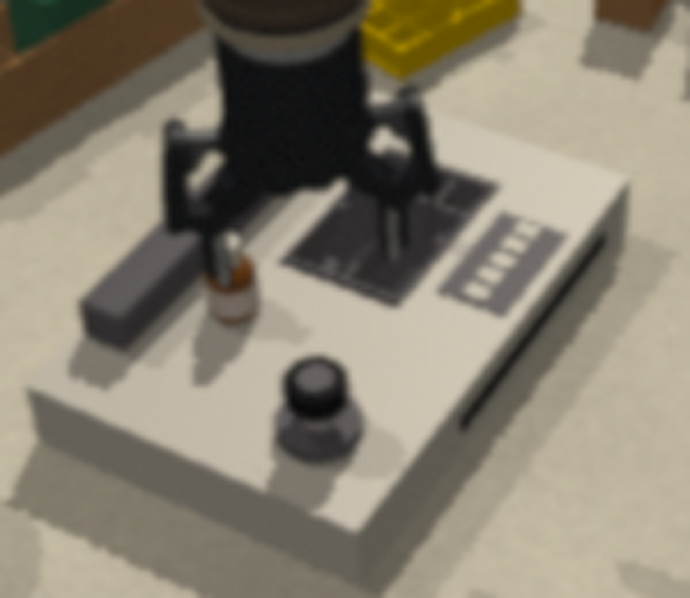

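```bash
python3 - <<'E'
import cv2,numpy as np
# rib + tray rim, side view, start vs after replacement
for c in (245,250,255):
    for n in (0,7):
        I=cv2.imread(f'pics/side{n}.png',0); print(c,n,I[164:206:1,c])
s=[cv2.imread(f'pics/side{n}.png')[155:210,220:280] for n in (0,7)]
cv2.imwrite('pics/rib07.png',cv2.resize(np.hstack(s),None,fx=6,fy=6,interpolation=cv2.INTER_CUBIC))
E
```

```text
245 0 [155 158 163 170 170 157 127  96  89  85  70  49  42  42  42  41  41  41
  42  41  41  39  39  39  40  41  44  44  42  48  60  64  64  64  56  90
 150 173 177 177 177 177]
245 7 [164 167 172 179 178 163 132  98  91  90  75  53  46  45  45  44  44  44
  44  45  45  44  44  48  50  50  44  43  40  40  42  43  54  66  61  95
 158 183 186 176 140 118]
250 0 [176 172 153 111  67  46  42  41  51  73  88  87  66  46  43  42  41  42
  42  41  41  40  41  42  42  45  43  43  45  43  42  41  41  43  53  66
  66 107 162 177 179 178]
250 7 [186 182 162 117  72  49  44  44  55  78  93  93  70  51  45  44  44  44
  44  44  42  40  42  44  43  43  44  45  44  45  43  44  47  50  62  75
  73 114 171 187 188 186]
255 0 [178 178 177 169 136  93  60  44  42  44  58  84  92  86  62  46  42  41
  41  41  41  41  42  41  41  41  42  41  43  50  63  79 100 128 159 174
 179 179 180 179 179 180]
255 7 [187 187 187 178 144 100  64  54  60  56  62  88  97  91  66  49  44  45
  43  44  45  44  45  45  44  45  45  44  48  59  71  85 107 136 169 184
 188 189 189 189 189 189]
```

View pics/rib07.png

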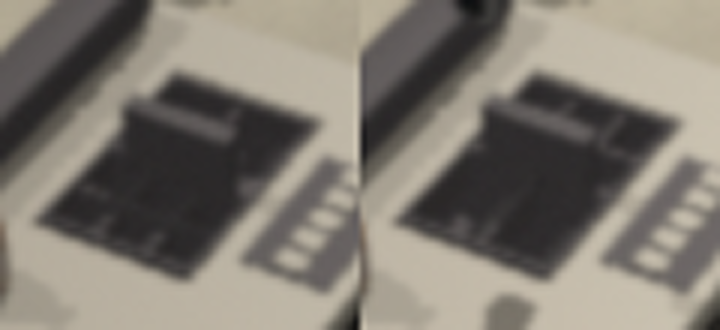

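The side view shows the rib edges at the same pixel rows as at the start. The tray is home and level with its wide end towards the button, and the button is up, so I am handing in.

```bash
python3 -c "
from cell import finish_job
print(finish_job())"
```

```text
the job is handed in; nothing more can be done
None
```

The job is done and handed in at about 26 s of the 67 s allowed. I pressed the stop button until it latched, then lifted the tray and turned it half round. I pressed it home past its catches and twisted the button 48° so that it sprang up.

**Last checks**
- **Stop button:** in the side view the latched cap stood lower by the distance a 7 mm drop should give. After the twist its rows matched the start picture again.
- **Tray height and level:** the tray met the catches at TCP 68 mm and dropped past them. It came to rest at TCP 57.2 mm, the same height as at the first grasp. Pressing force was about 13 N at the catches and about 20 N on the floor. The rib edges lie on the same side-view pixel rows as at the start.
- **Tray direction:** the wrist camera shows the end with the two wide compartments towards the button.
- **Robot and bystanders:** the open gripper stands about 80 mm above the cap, touching nothing. The bystanders looked unmoved in the pictures; I did not measure their positions.

**What disagreed:** the top and wrist cameras placed the pocket about 3 mm apart along machine y. I settled this by comparing wrist pictures taken before and after the half turn, and the tray went in without snagging.

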